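# Prop the date bin open and put the left-over date back

## Robot

A 6-joint arm with a two-finger parallel gripper is mounted at the origin on the work surface. World frame = base frame: x ahead of the robot, y to its left, z up, the work surface at z = 0. Lengths are in m, angles in rad, forces in N, time in s.
With the tool pointing down it reaches from about 0.35 to 0.975 m from the base axis. Payload 4.9 kg.
Tool frame: the origin (TCP) lies midway between the tips of the shut fingers; the grasp point (between the pads) lies ctrl.tcp_to_grasp behind it (ctrl.tcp_to_grasp is the distance from the TCP to the grasp point, in m); z points along the fingers, y is the direction in which the jaws open and shut (so a half turn about z gives the same grasp; the last joint's range is limited). The gripper opens to 85 mm and grips with 20 to 120 N. Pads are 22 mm wide; open, the fingers measure 114 mm over their backs; the gripper's body (76 mm by 85 mm) begins 54 mm behind the grasp point. The pads swing forward as they close: fully open they stand 13 mm farther back than shut.
Start: joints at [1.208, 0.053, 1.613, -0, 1.476, -0.119], TCP at [0.151, 0.607, 0.231] pointing down, gripper open.
Joint ranges: [-3.01, 3.01], [-1.01, 2.22], [0.06, 2.58], [-1.02, 4.17], [0.09, 2.62], [-3.14, 3.14]. Speed limits (rad/s): [2.57, 2.57, 3.14, 3.14, 3.14, 3.14].

## Interface

Orientations are given as a rotation vector (axis times angle).
In Python, from station import ctrl, get_image, calibration, finish_job, models gives the robot as it stands.
- The arm moves only by the shell command python3 -m creep 'ROWS' [FORCE]. ROWS is JSON, a list of rows, each a list of 7 numbers: the opening, from 0 (shut) to 1 (fully open), then the shift along the tool's x, y, z in m, then the turn, a rotation vector about the tool's x, y, z in degrees. A call has 1 to 20 rows; each row shifts and turns the commanded pose from where the row before left it, along the tool's axes as they then stand; what a row does not reach is not made up. A row lasts 1/10 s, in which the tool goes at most 50 mm and 8.59 degrees, less where a joint would pass 70% of its speed; a pose out of reach is approached as far as the arm can. A call with a gripper value outside its range is refused whole. The fingers move at their own pace and stop on an object; FORCE is the grip in N (left out, the last holds). Time passes only in rows, so rows that do not move let the fingers close. It gives the time, the measured TCP pose, the force and the opening at its end, in the units of the state.
- ctrl.get_obs(): the state, without advancing time (a new reading comes with each control period).
- get_image(name): name is "scene" or "side" or "wrist"; returns the picture (420x560x3 uint8, red, green, blue); there is no depth.
- calibration(name): a dict with "mtx" (3x3 intrinsics, pixels), "k1" (the pictures are not rectified: a ray, as slopes to the right and down, at radius r is drawn at 1 + k1 r^2 times it, then the intrinsics apply), "R" (3x3) and "t" (3): a world point X has camera coordinates R X + t. Camera axes: x right, y down, z forward; pixel columns grow to the right and rows downward; lengths in m; the calibration is good to about 2 mm. A picture is of the moment at which its call begins: read the wrist's pose just before it. calibration takes no time and is no camera call; for the wrist camera it gives the pose at the moment of the call.
- finish_job(): hands the job in, once; it reports no verdict.
Trained networks look in the newest picture that a camera, given by its name, has taken for a name from the list of things; names that differ only in an ending like _2 or _b are one class to them, and where a whole thing is asked for, a point or a joint stands for the part that bears it (a point fixed in the world has none). Each returns a list of dicts, best first, with "conf" (0 to 1); they miss things now and then, are a little off and sometimes report something else, mostly with a low value. They report only what shows in the picture. A call takes as long as a camera call. They do not tell look-alikes from the thing itself.
- models.search_frame(camera, name): "extent" ([left, top, right, bottom] in pixels, round what is visible of it).
The state is a dict: "t": time; "q": joint angles; "dq": joint speeds; "effort": joint torques, N m; "tool_pos": TCP position; "tool_rot": TCP orientation; "contact_force": force on the tool from outside, world axes, zero at the start; "wrist_torque": the same for the moment, N m; "opening": finger opening in m.
Only numpy, scipy, OpenCV 4.12 (cv2) and the standard library are available. Lean on these libraries where they do the work, as an engineer would, in place of code of your own. Each camera call takes 0.05 s, during which the arm holds its last target. There are 200 camera calls.

## Task

Open the date bin for serving: raise its lid, flip up the red-tipped stay and ease the lid down until it rests on the stay, with the stay's tip in the catch under the lid, never letting the lid drop. Once the lid stands propped by itself, put the left-over date from the white sheet back into the bin with the other dates, not in with the walnuts. Leave the tray with the counted dates, the mortar and the jar where they are.

Things in the scene. Friction and masses are not known exactly. Their poses are not given: they have to be found in the camera images.
- bin: Fixed wooden bin, outside 180 (x) x 280 (y) x 85 mm, walls 9. Origin: centre of its underside, on the counter; z up; -x side is the front (lid handle), +x the hinge side. Red dates in the +y compartment, tan walnuts in the -y one, each 162 x 127 mm; an 8 mm divider along x at y = 0, top at z = 60. Goods lie up to z = 46: a date put in rests with its centre near z = 50 to 60.
- dates_side (a point): Point level with the rim over the front part of the date compartment (bin frame x -55, y +67, z 85 mm). The propped lid and its handle lean over the bin's rear half only (bin frame x above 0, up to z = 300), so nothing stands over this point; a hand coming straight down here is best turned with its broad side along the bin's y.
- lid_grip (a point): Middle of the bar of the lid's bow handle: dark steel bar 10 mm thick, 110 mm long, parallel to the hinge line, 40 mm out from the lid's front edge, in the lid's plane, joined to it by a post at each end. Free all round for 31 mm between the posts; can be pinched from above across the bar and turns freely between the fingers as the lid swings.
- lid_hinge (a point): Middle of the lid's hinge line, on the bin's rear rim (bin frame x +88, y 0, z 88 mm), line along the bin's y. With the lid at angle a the handle bar's middle is, in the bin frame, at x = 88 - 226 cos a + 8 sin a, y = 0, z = 88 + 226 sin a + 8 cos a (mm).
- lid (a joint): Angle of the lid, rad: 0 shut (level), growing as the front edge swings up and over to the hinge side. Wood frame, two clear panes, 190 x 290 x 14 mm, 0.3 to 0.6 kg, free hinge: let go below about 1.5 it falls shut (unless on the stay), above 1.65 it leans back by itself on a stop at 1.88. Met by the standing stay at about 1.26; resting with the tip in the catch it reads about 1.18.
- lid_catch (a point): Catch under the lid's middle rail, a small steel keeper: where the centre of the stay's tip sits when caught, 98 mm from the hinge line, 5 mm below the lid's underside. A 10 mm deep lip on its handle side holds the tip; the hinge side is open. A stay standing at its stop meets the lid about 4 mm on the hinge side of the catch, then slips into it as the lid settles.
- stay (a joint): Angle of the stay, rad: 0 lying flat forward along the divider's top (tip to the bin's front), pi/2 upright, 1.71 at its stop, 8 degrees past upright towards the hinge, where it stands by itself. Let go below about 1.5 it drops back flat. About 1.63 with the lid resting on it. Swings easily, no spring.
- stay_pivot (a point): Pivot of the stay, above the divider (bin frame x +40, y 0, z 72 mm); its axis runs along the bin's y. Fixed to the bin.
- stay_grip (a point): Middle of the stay's grip, 90 mm from the pivot. The stay is an 8 mm steel rod ending in a red sleeve 12 mm thick, 62 to 111 mm from the pivot. Lying flat it is at bin x -50, z 72 mm (13 below the rim), under the shut lid. Both sides of the sleeve (along the bin's y) are free down to z = 48 but for the divider below it: pinch it from above along the bin's y; it turns between the fingers.
- stay_tip (a point): Centre of the stay's round tip (radius 6 mm), on the rod's axis 105 mm from the pivot.
- date_mid (a point): Centre of the left-over date: a wrinkled red dried date lying on the white sheet outside the tray, 38 mm long (its x axis), 25 mm thick, centre 12.5 mm above the counter, 12 g.
- tray: Shallow aluminium counting tray, 130 x 180 x 18 mm, floor and walls 3 mm, loose, holding the counted portion of four dates. Origin: centre of its underside. To be left alone.
- counted1_mid (a point): Centre of counted date 1, lying in the tray. To be left alone.
- counted2_mid (a point): Centre of counted date 2, lying in the tray. To be left alone.
- counted3_mid (a point): Centre of counted date 3, lying in the tray. To be left alone.
- counted4_mid (a point): Centre of counted date 4, lying in the tray. To be left alone.
- mortar: Brass mortar with its pestle, 92 mm across, 150 mm high in all, loose. Origin: centre of its underside. Bystander.
- jar: White ceramic jar with a blue lid, 90 mm across, 130 mm high, loose. Origin: centre of its underside. Bystander.
Not all that is in view belongs to the job. Leave any black or green look-alike of the part that bears date_mid alone.

How it is judged:
By the outcome, as a careful person would: the job done as asked, in the order asked, and still so for the second after the job is handed in, with the robot touching nothing.
It also fails if it takes over 72 s, if anything falls off the work surface, if the arm or the gripper's body presses on something with over 40 N, if the wrist force passes 120 N, or if a joint passes its speed limit or range.

## Working session

There is one attempt and no reset: what is moved stays moved. The work goes in short steps, Python scripts to look and compute and a shell command to move; the robot and the scene stay as the last step left them, time stands still between calls to the robot, and variables do not carry over. Pictures are saved under pics/ and viewed, about 8 in all and at most 12, crops included, and the job is handed in when it is done.

```bash
ls; mkdir -p pics; python3 - <<'E'
from station import ctrl,get_image,calibration,models
import cv2,numpy as np
print(ctrl.tcp_to_grasp, ctrl.get_obs())
for c in ("scene","side"):
    im=get_image(c); cv2.imwrite(f"pics/{c}0.png",im[:,:,::-1])
    k=calibration(c); print(c,{a:np.round(b,4).tolist() for a,b in k.items()})
    for n in ("bin","date_mid","lid_grip","stay_grip","tray","mortar","jar"):
        print(n,[(np.round(d["extent"],0).tolist(),round(d["conf"],2)) for d in models.search_frame(c,n)[:4]])
a=cv2.imread("pics/scene0.png");b=cv2.imread("pics/side0.png")
E
```

```text
pics
0.0187 {'t': 0.0, 'q': array([ 1.20800741e+00,  5.33367911e-02,  1.61429151e+00,  8.40074041e-06,
        1.47599365e+00, -1.19022050e-01]), 'dq': array([-5.72047014e-04, -4.20166281e-04, -1.21069554e-03, -9.88313047e-05,
       -1.06564313e-03, -1.29693791e-04]), 'effort': array([ 1.54421876e-03, -3.93671572e+01, -3.70179927e+01, -1.34242509e-05,
        6.82651356e-03, -8.07583206e-06]), 'tool_pos': array([0.15063906, 0.60593608, 0.23007694]), 'tool_rot': array([-3.81901966e-01, -3.11779616e+00,  3.09194297e-03]), 'contact_force': array([-0.12527712, -0.51803686, -0.36844418]), 'wrist_torque': array([-0.0040028 , -0.00211083, -0.01578954]), 'opening': 0.08520817934230866}
scene {'mtx': [[457.1539, 0.0, 277.302], [0.0, 457.1539, 205.0203], [0.0, 0.0, 1.0]], 'k1': 0.0323, 'R': [[-0.8863, 0.463, 0.0054], [0.3665, 0.7086, -0.603], [-0.283, -0.5325, -0.7977]], 't': [0.4903, -0.1406, 1.5749]}
bin [([232.0, 195.0, 352.0, 291.0], 0.84)]
date_mid [([264.0, 142.0, 269.0, 153.0], 0.61), ([233.0, 192.0, 350.0, 279.0], 0.46), ([288.0, 185.0, 293.0, 196.0], 0.42), ([262.0, 156.0, 273.0, 169
[... 277 characters left out ...]
)]
side {'mtx': [[434.7233, 0.0, 279.8403], [0.0, 434.7233, 207.4044], [0.0, 0.0, 1.0]], 'k1': -0.0121, 'R': [[0.779, -0.6266, -0.0218], [-0.4326, -0.5119, -0.7422], [0.4539, 0.5876, -0.6698]], 't': [-0.4229, 0.2827, 0.8817]}
bin [([197.0, 140.0, 326.0, 240.0], 0.79)]
date_mid [([325.0, 315.0, 340.0, 332.0], 0.77), ([271.0, 258.0, 286.0, 268.0], 0.56), ([278.0, 297.0, 296.0, 313.0], 0.54), ([316.0, 288.0, 332.0, 306.0], 0.42)]
lid_grip [([193.0, 140.0, 327.0, 215.0], 0.56)]
stay_grip []
tray [([321.0, 222.0, 412.0, 294.0], 0.73), ([372.0, 250.0, 385.0, 265.0], 0.72)]
mortar [([376.0, 294.0, 426.0, 368.0], 0.84)]
jar [([156.0, 121.0, 192.0, 176.0], 0.62), ([192.0, 144.0, 327.0, 223.0], 0.55)]
```

```bash
python3 - <<'E'
import cv2
a=cv2.imread("pics/scene0.png")[90:350,170:430]
cv2.imwrite("pics/scene0c.png",cv2.resize(a,None,fx=2.3,fy=2.3,interpolation=2))
b=cv2.imread("pics/side0.png")[100:390,140:440]
cv2.imwrite("pics/side0c.png",cv2.resize(b,None,fx=2,fy=2,interpolation=2))
E
```

```text
(no output)
```

View pics/scene0c.png

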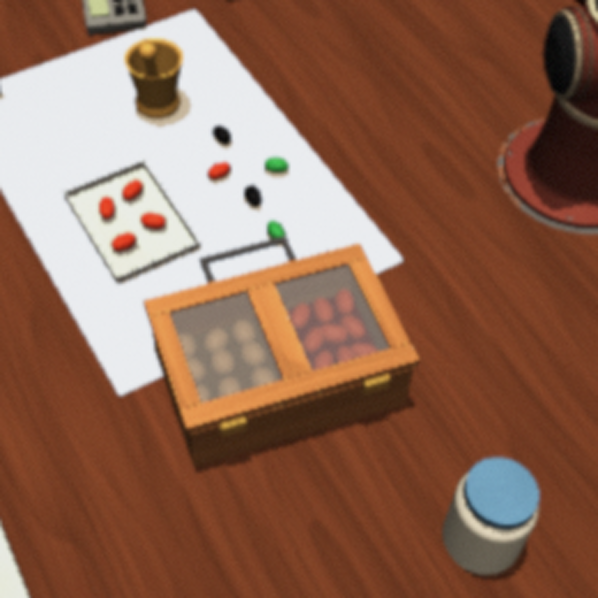

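View pics/side0c.png

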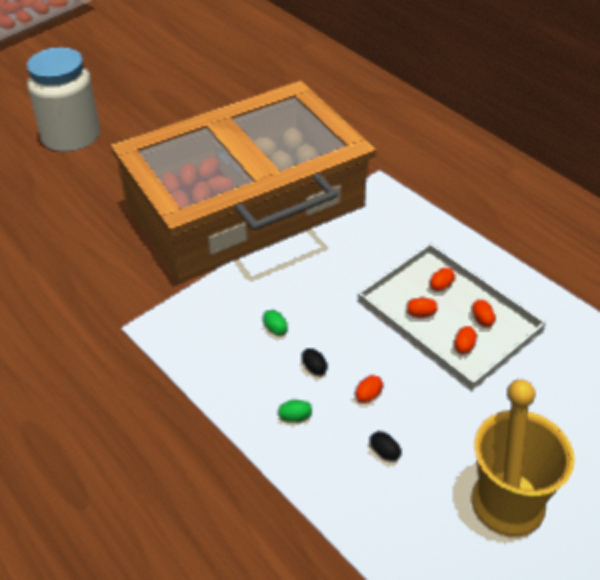

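The left-over date is the only red one outside the tray: scene (265,164), side (324,294). The look-alikes are black at scene (267,149) and (280,175), and green at (290,162) and (290,190). Four counted red dates are in the tray around scene (226,180). In both views the lid's corners and handle bar are clear, and the bin's dates side faces the robot.

```bash
cat > h.py <<'E'
from station import ctrl,get_image,calibration,models
import cv2,numpy as np
from scipy.optimize import least_squares
from scipy.spatial.transform import Rotation as Ro
def proj(k,X):
    c=np.atleast_2d(X)@np.array(k["R"]).T+np.array(k["t"]); s=c[:,:2]/c[:,2:]
    s=s*(1+k["k1"]*(s**2).sum(1,keepdims=True)); m=np.array(k["mtx"])
    return s*[m[0,0],m[1,1]]+m[:2,2]
def onplane(k,p,z):
    return least_squares(lambda q:(proj(k,[q[0],q[1],z])[0]-p),[.4,.4],x_scale=.1).x
def binw(P,b): # b=(x,y,yaw)
    c,s=np.cos(b[2]),np.sin(b[2]); P=np.atleast_2d(P)
    return np.c_[b[0]+c*P[:,0]-s*P[:,1],b[1]+s*P[:,0]+c*P[:,1],P[:,2]]
E
python3 - <<'E'
from h import *
K={c:calibration(c) for c in("scene","side")}
L=np.array([[-98,145,103],[-98,-145,103],[92,145,103],[92,-145,103]])/1e3
sc=np.array([[360,247],[147,302],[417,358],[190,427]])/2.3+[170,90]
si=np.array([[174,222],[374,152],[114,150],[302,83]])/2+[140,100]
f=lambda b:np.r_[proj(K["scene"],binw(L,b))-sc,proj(K["side"],binw(L,b))-si].ravel()
for y0 in (0.,1.5,3,-1.5):
    r=least_squares(f,[.4,.5,y0],x_scale=.1); print(r.cost,r.x)
    if y0==0 or r.cost<best.cost: best=r
print(np.round(best.fun.reshape(-1,2),1)); np.save("bin.npy",best.x)
print("bar",binw([[-.138,0,.096]],best.x))
for c,p in(("scene",(265.2,164.3)),("side",(324.5,294.5))):
    im=cv2.imread(f"pics/{c}0.png"); h=cv2.cvtColor(im,cv2.COLOR_BGR2HSV)
    m=(((h[...,0]<12)|(h[...,0]>170))&(h[...,1]>130)&(h[...,2]>90)).astype(np.uint8)
    n,l,s,ce=cv2.connectedComponentsWithStats(m)
    i=min(range(1,n),key=lambda i:np.hypot(*(ce[i]-p))+(1e3 if s[i][4]<15 else 0))
    ys,xs=np.where(l==i); w=np.array([onplane(K[c],(x,y),.0125) for x,y in zip(xs,ys)])
    d=np.linalg.svd(w-w.mean(0))[2][0]; print(c,s[i],w.mean(0),np.degrees(np.arctan2(d[1],d[0])))
for n,a,b in (("jar",(384,310),(174,140)),("mortar",(238,135),(400,350)),("tray",(227,186),(366,258))): print(n,onplane(K["scene"],a,.02),onplane(K["side"],b,.02))
o=ctrl.get_obs(); print(Ro.from_rotvec(o["tool_rot"]).as_matrix().round(3))
E
```

```text
30.452140406053964 [0.56508457 0.10512119 1.4157658 ]
30.452140406154882 [0.56508457 0.10512119 1.41576592]
30.452140406051363 [0.56508457 0.10512119 1.41576583]
30.45214040605343 [0.56508457 0.10512119 1.41576581]
[[-0.6 -3.1]
 [-2.2 -1.8]
 [ 1.1  0.2]
 [-1.8  0.2]
 [-1.7  2.7]
 [ 0.9 -2.2]
 [-2.  -3.5]
 [-1.  -2.4]]
bar [[ 0.54377596 -0.03122375  0.096     ]]
scene [261 161   9   7  44] [ 0.47825812 -0.23525988] 22.161663375948454
side [318 288  13  13 129] [ 0.47567887 -0.237873  ] -163.39314040560714
jar [0.43350652 0.38828777] [0.51643682 0.5124918 ]
mortar [ 0.50385527 -0.39658317] [ 0.493691   -0.43240056]
tray [ 0.63351795 -0.19940969] [ 0.61725311 -0.22907104]
[[-0.97   0.241  0.   ]
 [ 0.241  0.97   0.   ]
 [-0.     0.    -1.   ]]
```

```bash
python3 - <<'E'
from h import *
K={c:calibration(c) for c in("scene","side")}
L=np.array([[-98,145,0],[-98,-145,0],[92,145,0],[92,-145,0]])/1e3
obs=[]
for c,bx in(("scene",(225,188,360,300)),("side",(190,135,332,245))):
    im=cv2.imread(f"pics/{c}0.png"); h=cv2.cvtColor(im,cv2.COLOR_BGR2HSV)
    m=np.zeros(h.shape[:2],np.uint8); x0,y0,x1,y1=bx
    q=h[y0:y1,x0:x1]; m[y0:y1,x0:x1]=((q[...,2]>150)&(q[...,0]<25)&(q[...,0]>5)&(q[...,1]>130))*255
    m=cv2.morphologyEx(m,cv2.MORPH_OPEN,np.ones((2,2)))
    ct=max(cv2.findContours(m,0,2)[0],key=cv2.contourArea); hu=cv2.convexHull(ct)
    e=cv2.approxPolyDP(hu,6,True)[:,0]; print(c,e.tolist(),cv2.contourArea(hu))
    obs.append(e.astype(float))
sc=np.array([[360,247],[147,302],[417,358],[190,427]])/2.3+[170,90]
si=np.array([[174,222],[374,152],[114,150],[302,83]])/2+[140,100]
near=lambda P,Q:np.array([Q[np.argmin(np.hypot(*(Q-p).T))] for p in P])
print(near(sc,obs[0]),sc,near(si,obs[1]),si)
S=near(sc,obs[0]);T=near(si,obs[1])
for A,B in((S,T),(sc,si)):
  f=lambda b:np.r_[proj(K["scene"],binw(L+[0,0,b[3]],b))-A,proj(K["side"],binw(L+[0,0,b[3]],b))-B].ravel()
  r=least_squares(f,[.56,.1,1.4,.1],x_scale=.1); print(r.cost,r.x,np.round(r.fun.reshape(-1,2),1).tolist())
E
```

```text
scene [[326, 198], [352, 247], [252, 276], [235, 222]] 5781.5
side [[328, 175], [225, 214], [197, 173], [292, 141]] 5073.5
[[326. 198.]
 [235. 222.]
 [352. 247.]
 [252. 276.]] [[326.52173913 197.39130435]
 [233.91304348 221.30434783]
 [351.30434783 245.65217391]
 [252.60869565 275.65217391]] [[225. 214.]
 [328. 175.]
 [197. 173.]
 [292. 141.]] [[227.  211. ]
 [327.  176. ]
 [197.  175. ]
 [291.  141.5]]
12.595272333411582 [0.56579236 0.10673159 1.40510188 0.0967261 ] [[0.3, -1.6], [-2.9, -1.2], [0.1, 1.2], [-1.6, 1.2], [-0.3, 0.9], [-0.5, 0.8], [-1.5, -0.4], [-1.6, -0.2]]
22.775571488825616 [0.56540866 0.10549743 1.41437195 0.09761489] [[-0.8, -1.8], [-2.1, -0.6], [0.8, 1.5], [-1.8, 1.3], [-1.6, 4.2], [0.8, -0.6], [-1.6, -2.1], [-0.9, -0.8]]
```

```bash
python3 -m creep '[[1,0,0,0,0,0,0]]'; python3 - <<'E'
from h import *
b=np.load("bin.npy")
P=np.array([[x,y,z] for z in (0,.085,.103) for x in(-.098,.092) for y in(-.145,.145)]+[[-.138,y,.096] for y in(-.055,.055)])
o=[]
for c,(x0,y0) in(("scene",(210,170)),("side",(175,120))):
    im=cv2.imread(f"pics/{c}0.png")[y0:y0+140,x0:x0+170]; im=cv2.resize(im,None,fx=2.35,fy=2.35,interpolation=2)
    for u,v in proj(calibration(c),binw(P,b)): cv2.circle(im,(int((u-x0+.5)*2.35),int((v-y0+.5)*2.35)),2,(255,255,0),-1)
    o.append(im)
cv2.imwrite("pics/ov.png",np.hstack(o))
E
```

```text
t: 0.9
tool_pos: [0.1509, 0.6065, 0.2313]
tool_rot: [0.382, 3.118, 0.0]
contact_force: [-0.8, 0.5, 0.6]
opening: 0.0851
```

View pics/ov.png

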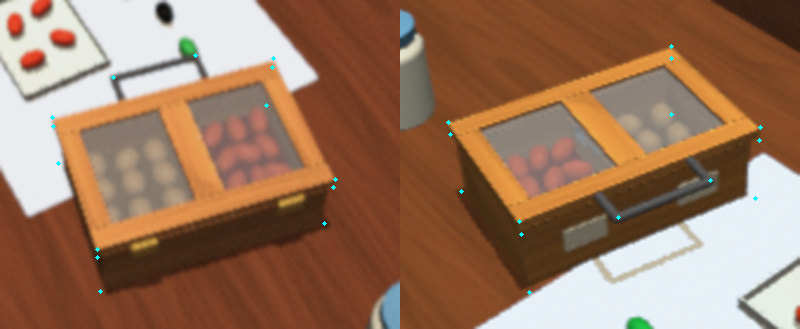

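The overlay is roughly right, but the segmented corners give a better fit: bin at (0.566, 0.107), yaw 1.405, lid top near z = 0.097. I'll move above the handle and refine this with the wrist camera.

```bash
python3 -m creep '[[1,0,0,0,0,0,-4.46],[1,-0.0328,-0.0375,0,0,0,0],[1,-0.0328,-0.0375,0,0,0,0],[1,-0.0328,-0.0375,0,0,0,0],[1,-0.0328,-0.0375,0,0,0,0],[1,-0.0328,-0.0375,0,0,0,0],[1,-0.0328,-0.0375,0,0,0,0],[1,-0.0328,-0.0375,0,0,0,0],[1,-0.0328,-0.0375,0,0,0,0],[1,-0.0328,-0.0375,0,0,0,0],[1,-0.0328,-0.0375,0,0,0,0],[1,-0.0328,-0.0375,0,0,0,0],[1,-0.0328,-0.0375,0,0,0,0],[1,-0.0328,-0.0375,0,0,0,0],[1,-0.0328,-0.0375,0,0,0,0],[1,-0.0328,-0.0375,0,0,0,0],[0.6,0,0,0,0,0,0],[0.6,0,0,0,0,0,0]]'
python3 - <<'E'
from h import *
o=ctrl.get_obs();k=calibration("wrist");im=get_image("wrist")
print(k["mtx"],k["k1"]); np.savez("w1.npz",R=k["R"],t=k["t"],mtx=k["mtx"],k1=k["k1"])
im=im[:,:,::-1].copy();cv2.imwrite("pics/w1raw.png",im)
b=[.5658,.1067,1.4051]
P=np.array([[-.098,-.145,.097],[-.098,.145,.097],[-.138,-.055,.096],[-.138,.055,.096],[-.098,-.055,.097],[-.098,.055,.097]])
q=proj(k,binw(P,b)); print(q.round())
for u,v in q: cv2.circle(im,(int(u),int(v)),2,(255,255,0),-1)
cv2.imwrite("pics/w1.png",im)
E
```

```text
t: 2.7
tool_pos: [0.5433, -0.0304, 0.231]
tool_rot: [-0.264, -3.13, -0.001]
contact_force: [-1.0, 0.1, -0.3]
opening: 0.0589
[[306.58906187   0.         277.26452238]
 [  0.         306.58906187 208.08999451]
 [  0.           0.           1.        ]] -0.059112405380839304
[[315. 323.]
 [327.  25.]
 [278. 249.]
 [278. 136.]
 [318. 249.]
 [323. 136.]]
```

View pics/w1.png

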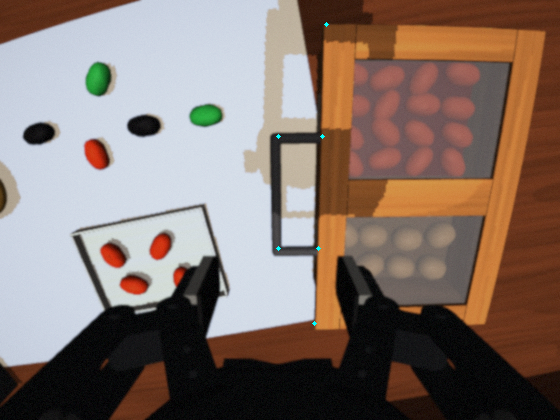

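The fit matches the wrist picture within about 1 px: bar along column 277, rows 136 to 252, midway between the fingers. The left-over date is at (97,154). Next I close the fingers partway and go down over the bar.

```bash
python3 -m creep '[[0.3,0,0.001,0.025,0,0,0],[0.3,0,0,0.02,0,0,0],[0.3,0,0,0.02,0,0,0],[0.3,0,0,0.02,0,0,0],[0.3,0,0,0.02,0,0,0],[0.3,0,0,0.02,0,0,0],[0.3,0,0,0.016,0,0,0],[0.3,0,0,0.010,0,0,0],[0,0,0,0,0,0,0],[0,0,0,0,0,0,0],[0,0,0,0,0,0,0],[0,0,0,0,0,0,0]]' 40
python3 - <<'E'
from h import *
print(ctrl.get_obs()["q"].round(3))
k=dict(np.load("w1.npz")); im=cv2.imread("pics/w1raw.png"); h=cv2.cvtColor(im,cv2.COLOR_BGR2HSV)
m=(((h[...,0]<8)|(h[...,0]>172))&(h[...,1]>150)&(h[...,2]>90)).astype(np.uint8)
n,l,s,ce=cv2.connectedComponentsWithStats(m); i=min(range(1,n),key=lambda i:np.hypot(*(ce[i]-(97,154)))); print(s[i])
ys,xs=np.where(l==i); w=np.array([onplane(k,(x,y),.0125) for x,y in zip(xs,ys)]); d=np.linalg.svd(w-w.mean(0))[2][0]
print(w.mean(0),np.degrees(np.arctan2(d[1],d[0])),np.ptp((w-w.mean(0))@d))
b=[.5658,.1067,1.4051]; bar=lambda a:binw([[.088-.226*np.cos(a)+.008*np.sin(a),0,.088+.226*np.sin(a)+.008*np.cos(a)]],b)[0]
prev=None
for a in np.linspace(0,1.88,19):
    p=np.array([.088-.226*np.cos(a)+.008*np.sin(a),.088+.226*np.sin(a)+.008*np.cos(a)])
    if prev is not None: print(round(a,2),"ty %.4f tz %.4f"%(p[0]-prev[0],-(p[1]-prev[1])),p.round(4))
    prev=p
E
```

```text
t: 3.95
tool_pos: [0.541, -0.0315, 0.0798]
tool_rot: [-0.259, -3.125, 0.011]
contact_force: [-7.7, -12.3, -1.3]
opening: 0.0083
[-0.191  0.004  1.928 -0.008  1.214 -1.594]
[ 85 140  21  29 434]
[ 0.47731634 -0.24173314] 7.395512845830409 0.03469530800865577
0.1 ty 0.0021 tz -0.0235 [-0.1359  0.1195]
0.21 ty 0.0045 tz -0.0232 [-0.1314  0.1427]
0.31 ty 0.0069 tz -0.0226 [-0.1245  0.1653]
0.42 ty 0.0092 tz -0.0217 [-0.1153  0.187 ]
0.52 ty 0.0114 tz -0.0207 [-0.1039  0.2077]
0.63 ty 0.0135 tz -0.0194 [-0.0904  0.227 ]
0.73 ty 0.0155 tz -0.0178 [-0.0749  0.2449]
0.84 ty 0.0172 tz -0.0161 [-0.0577  0.261 ]
0.94 ty 0.0188 tz -0.0142 [-0.0388  0.2752]
1.04 ty 0.0202 tz -0.0122 [-0.0186  0.2874]
1.15 ty 0.0214 tz -0.0100 [0.0028 0.2975]
1.25 ty 0.0223 tz -0.0077 [0.0251 0.3052]
1.36 ty 0.0230 tz -0.0054 [0.048  0.3106]
1.46 ty 0.0234 tz -0.0030 [0.0715 0.3135]
1.57 ty 0.0236 tz -0.0005 [0.0951 0.314 ]
1.67 ty 0.0235 tz 0.0020 [0.1186 0.3121]
1.78 ty 0.0232 tz 0.0044 [0.1418 0.3077]
1.88 ty 0.0226 tz 0.0068 [0.1644 0.3008]
```

```bash
python3 -m creep '[[0,0,0.0005,-0.0118,0,0,0],[0,0,0.0016,-0.0117,0,0,0],[0,0,0.0045,-0.0232,0,0,0],[0,0,0.0069,-0.0226,0,0,0],[0,0,0.0092,-0.0217,0,0,0],[0,0,0.0114,-0.0207,0,0,0],[0,0,0.0135,-0.0194,0,0,0],[0,0,0,0,0,0,0]]'; python3 - <<'E'
from h import *
o=ctrl.get_obs();b=[.5658,.1067,1.4051];R=Ro.from_rotvec(o["tool_rot"]).as_matrix();g=o["tool_pos"]-R[:,2]*ctrl.tcp_to_grasp
d=g-[b[0],b[1],0];c,s=np.cos(b[2]),np.sin(b[2]);print("bin frame grasp",c*d[0]+s*d[1],-s*d[0]+c*d[1],d[2],o["contact_force"],o["opening"])
E
```

```text
t: 4.75
tool_pos: [0.549, 0.018, 0.215]
tool_rot: [-0.258, -3.126, 0.007]
contact_force: [-14.1, -7.0, 5.0]
opening: 0.0086
bin frame grasp -0.0901692720882749 0.0018594367011126878 0.2337194292390961 [-14.10000973  -6.97822817   4.98548198] 0.008585007190401235
```

```bash
python3 -m creep '[[0,0,0.0155,-0.0165,0,0,0],[0,0,0.0172,-0.0150,0,0,0],[0,0,0.0188,-0.0142,0,0,0],[0,0,0.0202,-0.0122,0,0,0],[0,0,0.0214,-0.0100,0,0,0],[0,0,0.0223,-0.0077,0,0,0],[0,0,0.0230,-0.0054,0,0,0],[0,0,0,0,0,0,0]]'; cat > g.py <<'E'
from h import *
o=ctrl.get_obs();b=[.5658,.1067,1.4051];R=Ro.from_rotvec(o["tool_rot"]).as_matrix();g=o["tool_pos"]-R[:,2]*ctrl.tcp_to_grasp
d=g-[b[0],b[1],0];c,s=np.cos(b[2]),np.sin(b[2]);print("bin frame grasp",np.round([c*d[0]+s*d[1],-s*d[0]+c*d[1],d[2]],4),"q",o["q"].round(2))
print("tool y,z in world",R[:,1].round(3),R[:,2].round(3), "yaw ty",np.degrees(np.arctan2(R[1,1],R[0,1])).round(1))
E
python3 g.py
```

```text
t: 5.55
tool_pos: [0.5736, 0.1574, 0.2961]
tool_rot: [0.255, 3.13, 0.002]
contact_force: [-6.2, -0.2, 6.4]
opening: 0.0082
bin frame grasp [0.0512 0.0007 0.3148] q [ 0.14 -0.05  1.61  0.    1.58 -1.27]
tool y,z in world [0.162 0.987 0.001] [ 0.001  0.001 -1.   ] yaw ty 80.7
```

```bash
python3 -m creep '[[0,0,0.0234,-0.0025,0,0,0],[0,0,0.0236,-0.0005,0,0,0],[0,0,0.0235,0.0020,0,0,0],[0,0,0.0232,0.0044,0,0,0],[0,0,0.010,0.0033,0,0,0],[0,0,0.006,0.0020,0,0,0],[0,0,0.004,0.0014,0,0,0],[0,0,0,0,0,0,0],[0,0,0,0,0,0,0]]';python3 g.py
```

```text
t: 6.45
tool_pos: [0.5917, 0.2665, 0.2851]
tool_rot: [-0.259, -3.13, 0.002]
contact_force: [-9.2, -1.6, 7.5]
opening: 0.0087
bin frame grasp [0.162  0.0008 0.3038] q [ 0.31  0.08  1.49 -0.    1.57 -1.1 ]
tool y,z in world [ 0.164  0.986 -0.002] [-0.001 -0.001 -1.   ] yaw ty 80.5
```

```bash
python3 -m creep '[[0,0,0.003,0.001,0,0,0],[0,0,0,0,0,0,0],[0.35,0,0,0,0,0,0],[0.35,0,0,0,0,0,0],[0.35,0,0,0,0,0,0],[0.35,0,0,-0.02,0,0,0],[0.35,0,0,-0.03,0,0,0],[0.45,0,-0.045,0,0,0,0],[0.45,0,-0.045,0,0,0,0],[0.45,0,-0.045,0,0,0,0],[0.45,0,-0.045,0,0,0,0],[0.45,0,-0.035,0,0,0,0],[0.45,0,0,0,0,0,0]]';python3 g.py; python3 - <<'E'
from h import *
cv2.imwrite("pics/s2.png",cv2.resize(get_image("scene")[150:350,190:440,::-1],None,fx=2.4,fy=2.4)); k=calibration("wrist"); np.savez("w2.npz",**k)
im=get_image("wrist")[:,:,::-1].copy(); cv2.imwrite("pics/w2raw.png",im)
b=[.5658,.1067,1.4051]
for u,v in proj(k,binw([[.04,0,.072],[-.05,0,.072],[-.065,0,.072]],b)): cv2.circle(im,(int(u),int(v)),2,(255,255,0),-1); print(u,v)
cv2.imwrite("pics/w2.png",im)
E
```

```text
t: 7.75
tool_pos: [0.5575, 0.0546, 0.3313]
tool_rot: [0.268, 3.13, -0.002]
contact_force: [-0.4, 0.2, 0.5]
opening: 0.0384
bin frame grasp [-0.0527 -0.0004  0.35  ] q [-0.03 -0.14  1.64 -0.    1.65 -1.43]
tool y,z in world [ 0.17   0.985 -0.001] [ 0.    -0.001 -1.   ] yaw ty 80.2
345.1081503613973 170.51505494208706
277.76114429374985 170.63705258272418
266.5067510693996 170.6784372996581
```

View pics/w2.png

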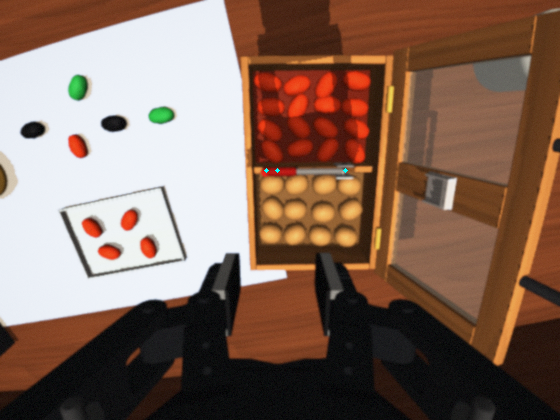

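The lid leans open on its stop. The stay lies on the divider, its red sleeve from (262,172) to (297,172), within about 2 mm of the prediction. I'll turn 90° and go down over it.

```bash
python3 -m creep '[[0.4,0,0,0.018,0,0,-8.2],[0.4,0,0,0.018,0,0,-8.2],[0.4,0,0,0.018,0,0,-8.2],[0.4,0,0,0.018,0,0,-8.2],[0.4,0,0,0.018,0,0,-8.2],[0.4,0,0,0.018,0,0,-8.2],[0.4,0,0,0.018,0,0,-8.2],[0.4,0,0,0.018,0,0,-8.2],[0.4,0,0,0.018,0,0,-8.2],[0.4,0,0,0.018,0,0,-8.2],[0.4,0,0,0.018,0,0,-8.2],[0.4,0,0,0,0,0,0],[0.4,0,0,0,0,0,0]]';python3 g.py
```

```text
t: 9.15
tool_pos: [0.5579, 0.059, 0.1332]
tool_rot: [2.032, -2.396, -0.001]
contact_force: [0.6, -0.6, 1.0]
opening: 0.034
bin frame grasp [-4.830e-02 -1.000e-04  1.519e-01] q [-0.03 -0.02  1.85  0.    1.31 -3.01]
tool y,z in world [-0.987  0.163  0.001] [-0.001  0.    -1.   ] yaw ty 170.6
```

```bash
python3 -m creep '[[0.4,0.002,-0.001,0.025,0,0,0],[0.4,0,0,0.025,0,0,0],[0.4,0,0,0.016,0,0,0],[0.4,0,0,0.009,0,0,0],[0.4,0,0,0,0,0,0],[0,0,0,0,0,0,0],[0,0,0,0,0,0,0],[0,0,0,0,0,0,0],[0,0,0,0,0,0,0]]' 30;python3 g.py; python3 -c "
import numpy as np
p=None
for t in np.linspace(0,1.71,17):
    q=np.array([.04-.09*np.cos(t),.072+.09*np.sin(t)])
    if p is not None: print(round(t,2),'tx %.4f tz %.4f'%(-(q[0]-p[0]),-(q[1]-p[1])))
    p=q"
```

```text
t: 10.05
tool_pos: [0.5574, 0.0562, 0.0596]
tool_rot: [2.032, -2.393, -0.004]
contact_force: [-6.6, 0.8, 5.5]
opening: 0.0106
bin frame grasp [-0.0512 -0.0001  0.0783] q [-0.03  0.07  1.9   0.    1.18 -3.01]
tool y,z in world [-0.987  0.162  0.003] [-0.003  0.001 -1.   ] yaw ty 170.7
0.11 tx -0.0005 tz -0.0096
0.21 tx -0.0015 tz -0.0095
0.32 tx -0.0025 tz -0.0093
0.43 tx -0.0035 tz -0.0089
0.53 tx -0.0044 tz -0.0085
0.64 tx -0.0053 tz -0.0080
0.75 tx -0.0062 tz -0.0074
0.86 tx -0.0069 tz -0.0067
0.96 tx -0.0076 tz -0.0059
1.07 tx -0.0082 tz -0.0051
1.18 tx -0.0087 tz -0.0042
1.28 tx -0.0091 tz -0.0032
1.39 tx -0.0094 tz -0.0022
1.5 tx -0.0095 tz -0.0012
1.6 tx -0.0096 tz -0.0002
1.71 tx -0.0096 tz 0.0008
```

```bash
python3 -m creep '[[0,-0.0005,0,-0.0096,0,0,0],[0,-0.0015,0,-0.0095,0,0,0],[0,-0.0025,0,-0.0093,0,0,0],[0,-0.0035,0,-0.0089,0,0,0],[0,-0.0044,0,-0.0085,0,0,0],[0,-0.0053,0,-0.0080,0,0,0],[0,-0.0062,0,-0.0074,0,0,0],[0,-0.0069,0,-0.0067,0,0,0],[0,-0.0076,0,-0.0059,0,0,0],[0,-0.0082,0,-0.0051,0,0,0],[0,-0.0087,0,-0.0042,0,0,0],[0,-0.0091,0,-0.0032,0,0,0],[0,-0.0094,0,-0.0022,0,0,0],[0,-0.0095,0,-0.0012,0,0,0],[0,-0.0096,0,-0.0002,0,0,0],[0,-0.0096,0,0.0008,0,0,0],[0,-0.002,0,0,0,0,0],[0,0,0,0,0,0,0]]';python3 g.py
python3 - <<'E'
from h import *
a=get_image("scene")[150:300,220:380,::-1];c=get_image("side")[60:260,170:360,::-1]
cv2.imwrite("pics/c3.png",np.hstack([cv2.resize(a,(420,394)),cv2.resize(c,(374,394))]))
E
```

```text
t: 11.85
tool_pos: [0.5761, 0.1592, 0.1481]
tool_rot: [-2.034, 2.393, -0.002]
contact_force: [0.0, 0.1, -0.2]
opening: 0.0002
bin frame grasp [ 0.0535 -0.0015  0.1668] q [ 0.15  0.05  1.76 -0.    1.33 -2.83]
tool y,z in world [-0.987  0.161 -0.002] [ 0.002 -0.    -1.   ] yaw ty 170.7
```

View pics/c3.png

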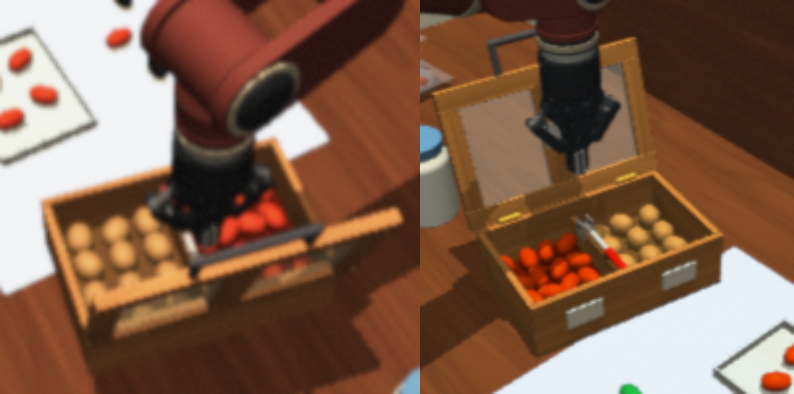

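The picture shows the stay lying flat again, red tip at (615,258) in the right half, and the fingers fully shut, so the sleeve slipped out. I'll regrasp deeper and harder and check partway up.

```bash
python3 -m creep '[[0.4,0.035,0,0,0,0,0],[0.4,0.035,0,0,0,0,0],[0.4,0.0315,0,0,0,0,0],[0.4,0,0,0.03,0,0,0],[0.4,0,0,0.03,0,0,0],[0.4,0,0,0.02,0,0,0],[0.4,0,0,0.0135,0,0,0],[0.4,0,0,0,0,0,0]]' 60;python3 g.py;  python3 -m creep '[[0,0,0,0,0,0,0],[0,0,0,0,0,0,0],[0,0,0,0,0,0,0],[0,0,0,0,0,0,0]]' 60;python3 g.py;
```

```text
t: 12.75
tool_pos: [0.5574, 0.0585, 0.0517]
tool_rot: [2.031, -2.392, -0.004]
contact_force: [-0.2, 0.1, 0.5]
opening: 0.0338
bin frame grasp [-0.0489  0.0003  0.0704] q [-0.03  0.08  1.9  -0.    1.16 -3.01]
tool y,z in world [-0.987  0.162  0.004] [-0.004  0.    -1.   ] yaw ty 170.7
t: 13.15
tool_pos: [0.5579, 0.059, 0.0552]
tool_rot: [2.033, -2.392, -0.003]
contact_force: [-7.2, -0.8, 4.2]
opening: 0.0101
bin frame grasp [-0.0484 -0.0001  0.0739] q [-0.03  0.08  1.9  -0.    1.17 -3.01]
tool y,z in world [-0.987  0.161  0.003] [-0.003 -0.    -1.   ] yaw ty 170.7
```

```bash
python3 -m creep '[[0,0,0.001,-0.0048,0,0,0],[0,-0.0005,0,-0.0048,0,0,0],[0,-0.0015,0,-0.0095,0,0,0],[0,-0.0025,0,-0.0093,0,0,0],[0,-0.0035,0,-0.0089,0,0,0],[0,0,0,0,0,0,0]]';python3 g.py
```

```text
t: 13.75
tool_pos: [0.5592, 0.0684, 0.0924]
tool_rot: [-2.034, 2.393, 0.003]
contact_force: [-1.7, 5.1, -6.9]
opening: 0.0097
bin frame grasp [-0.0389  0.0002  0.1111] q [-0.01  0.03  1.87  0.    1.23 -2.99]
tool y,z in world [-0.987  0.161  0.   ] [-0.     0.002 -1.   ] yaw ty 170.7
```

```bash
python3 -m creep '[[0,-0.0044,0,-0.0083,0,0,0],[0,-0.0053,0,-0.0078,0,0,0],[0,-0.0061,0,-0.0072,0,0,0],[0,-0.0068,0,-0.0065,0,0,0],[0,-0.0074,0,-0.0057,0,0,0],[0,0,0,0,0,0,0]]';python3 g.py
```

```text
t: 14.35
tool_pos: [0.564, 0.0998, 0.1268]
tool_rot: [-2.032, 2.391, 0.007]
contact_force: [1.6, 10.2, -12.0]
opening: 0.0089
bin frame grasp [-0.0073  0.0006  0.1455] q [ 0.04  0.02  1.83  0.01  1.29 -2.94]
tool y,z in world [-0.987  0.161  0.001] [ 0.     0.006 -1.   ] yaw ty 170.7
```

```bash
python3 -m creep '[[0,-0.0025,0,0.004,0,0,0],[0,0,0,0,0,0,0]]';python3 g.py; python3 - <<'E'
from h import *
c=get_image("side")[60:260,170:360,::-1]
cv2.imwrite("pics/c4.png",cv2.resize(c[80:160,40:140],None,fx=6,fy=6,interpolation=2))
E
```

```text
t: 14.55
tool_pos: [0.5641, 0.0985, 0.1253]
tool_rot: [2.033, -2.391, 0.0]
contact_force: [-9.4, -0.8, 3.4]
opening: 0.0085
bin frame grasp [-0.0083  0.0003  0.144 ] q [ 0.04  0.02  1.83 -0.    1.3  -2.94]
tool y,z in world [-0.987  0.161  0.002] [-0.003 -0.002 -1.   ] yaw ty 170.7
```

View pics/c4.png

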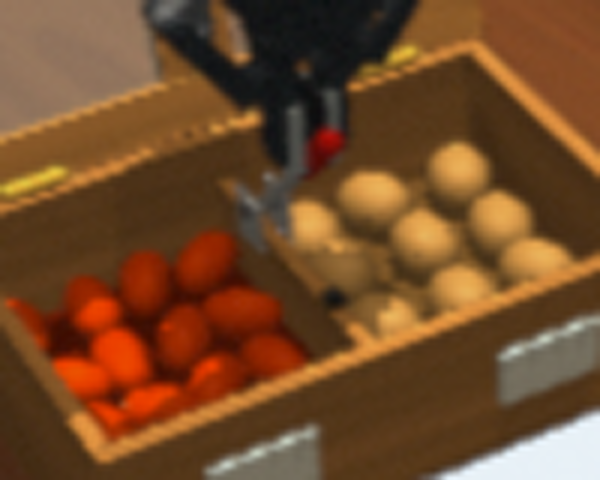

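The side picture shows the sleeve in the pads, red tip at (328,142), with the stay about half raised. I'll carry on along the arc.

```bash
python3 -m creep '[[0,-0.0066,0,-0.0038,0,0,0],[0,-0.0070,0,-0.0032,0,0,0],[0,-0.0072,0,-0.0026,0,0,0],[0,-0.0074,0,-0.0019,0,0,0],[0,0,0,0,0,0,0]]';python3 g.py
```

```text
t: 15.1
tool_pos: [0.5709, 0.1273, 0.1367]
tool_rot: [-2.032, 2.391, -0.005]
contact_force: [0.7, 0.3, -0.4]
opening: -0.0002
bin frame grasp [ 0.0212 -0.0016  0.1554] q [ 0.09  0.03  1.8  -0.    1.31 -2.89]
tool y,z in world [-0.987  0.161 -0.005] [ 0.005 -0.    -1.   ] yaw ty 170.7
```

```bash
python3 - <<'E'
from h import *
k=calibration("side"); b=[.5658,.1067,1.4051]
f=lambda P:((proj(k,binw(P,b))-[210,140]+.5)*6-.5).round()
for t in(.7,.8,.9,1.0): print(t,f([[.04-r*np.cos(t),y,.072+r*np.sin(t)] for r in(.062,.09,.105,.111) for y in (0,)]).tolist())
print("pivot",f([[.04,0,.072]]),"grasp,tcp",f([[-.0083,.0003,.144],[-.0083,.0003,.1253]]).tolist())
print("y+3mm tip at .9",f([[.04-.105*np.cos(.9),.003,.072+.105*np.sin(.9)]]))
E
python3 - <<'E'
from h import *
im=get_image("wrist")[:,:,::-1].copy(); k=calibration("wrist"); b=[.5658,.1067,1.4051]
for u,v in proj(k,binw([[.04,0,.072],[-.05,0,.072],[-.065,0,.072]],b)): cv2.circle(im,(int(u),int(v)),2,(255,255,0),-1)
cv2.imwrite("pics/w5.png",cv2.resize(im[100:420,130:430],None,fx=2,fy=1.87))
E
```

```text
0.7 [[310.0, 185.0], [332.0, 177.0], [344.0, 173.0], [349.0, 171.0]]
0.8 [[305.0, 171.0], [324.0, 157.0], [335.0, 149.0], [339.0, 146.0]]
0.9 [[300.0, 158.0], [316.0, 137.0], [325.0, 126.0], [329.0, 121.0]]
1.0 [[294.0, 145.0], [307.0, 118.0], [315.0, 103.0], [318.0, 97.0]]
pivot [[266. 201.]] grasp,tcp [[307.0, 125.0], [309.0, 161.0]]
y+3mm tip at .9 [[319. 128.]]
```

View pics/w5.png

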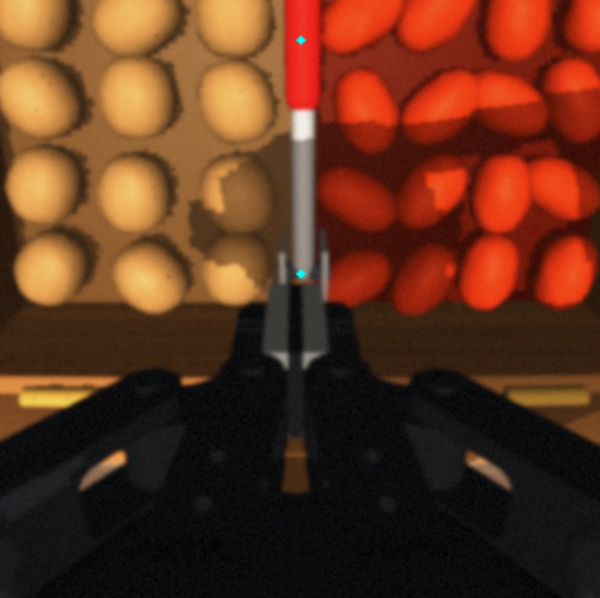

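The red blob in the side picture fits a stay angle of 0.82 while the pads were at 0.98, so the sleeve was being squeezed down towards the fingertips. I'll regrasp deeper with a lighter force.

```bash
python3 -m creep '[[0.4,0.035,0.001,0,0,0,0],[0.4,0.0332,0.0005,0,0,0,0],[0.4,0,0,0.03,0,0,0],[0.4,0,0,0.03,0,0,0],[0.4,0,0,0.0170,0,0,0],[0.4,0,0,0.0102,0,0,0],[0.4,0,0,0,0,0,0],[0.4,0,0,0,0,0,0]]' 25;python3 g.py;  python3 -m creep '[[0,0,0,0,0,0,0],[0,0,0,0,0,0,0],[0,0,0,0,0,0,0],[0,0,0,0,0,0,0]]' 25;python3 g.py;
```

```text
t: 15.95
tool_pos: [0.5574, 0.0596, 0.0479]
tool_rot: [-2.033, 2.394, -0.002]
contact_force: [0.8, 0.1, 0.3]
opening: 0.0341
bin frame grasp [-0.0479  0.0005  0.0666] q [-0.03  0.09  1.9  -0.    1.15 -3.01]
tool y,z in world [-0.987  0.162 -0.001] [ 0.001 -0.    -1.   ] yaw ty 170.7
t: 16.35
tool_pos: [0.5578, 0.0597, 0.0485]
tool_rot: [-2.033, 2.393, -0.003]
contact_force: [-0.6, -0.3, 5.0]
opening: 0.0113
bin frame grasp [-0.0477  0.0002  0.0672] q [-0.03  0.09  1.9  -0.    1.15 -3.01]
tool y,z in world [-0.987  0.162 -0.003] [ 0.003 -0.    -1.   ] yaw ty 170.7
```

```bash
python3 -m creep '[[0,0,0,-0.0047,0,0,0],[0,-0.0005,0,-0.0047,0,0,0],[0,-0.0015,0,-0.0093,0,0,0],[0,-0.0024,0,-0.0091,0,0,0],[0,-0.0034,0,-0.0087,0,0,0],[0,-0.0043,0,-0.0083,0,0,0],[0,0,0,0,0,0,0]]';python3 g.py; python3 - <<'E'
from h import *
im=get_image("side")[:,:,::-1]; h=cv2.cvtColor(im,cv2.COLOR_BGR2HSV); q=h[145:185,245:290]
cv2.imwrite("pics/c6.png",cv2.resize(im[140:220,210:310],None,fx=6,fy=6,interpolation=2))
k=calibration("side"); b=[.5658,.1067,1.4051]
f=lambda P:((proj(k,binw(P,b))-[210,140]+.5)*6-.5).round()
for t in(.3,.4,.5,.6): print(t,f([[.04-r*np.cos(t),0,.072+r*np.sin(t)] for r in(.062,.09,.105,.111)]).tolist())
m=(((h[...,0]<3)|(h[...,0]>172))&(h[...,1]>200)).astype(np.uint8)[150:200,250:290]; n,l,s,c=cv2.connectedComponentsWithStats(m)
print([(st[4],((ce+[40,10]+.5)*6).round()) for st,ce in zip(s[1:],c[1:]) if st[4]>8])
E
```

```text
t: 17.05
tool_pos: [0.5594, 0.0713, 0.0928]
tool_rot: [-2.034, 2.393, -0.004]
contact_force: [4.3, -3.4, -0.4]
opening: 0.0112
bin frame grasp [-0.036   0.0005  0.1115] q [-0.    0.03  1.87 -0.    1.23 -2.98]
tool y,z in world [-0.987  0.161 -0.003] [ 0.002 -0.001 -1.   ] yaw ty 170.7
0.3 [[326.0, 239.0], [354.0, 257.0], [370.0, 268.0], [376.0, 272.0]]
0.4 [[323.0, 226.0], [350.0, 238.0], [365.0, 244.0], [371.0, 247.0]]
0.5 [[319.0, 212.0], [345.0, 218.0], [359.0, 221.0], [365.0, 222.0]]
0.6 [[315.0, 199.0], [339.0, 197.0], [352.0, 197.0], [357.0, 197.0]]
[(np.int32(18), array([354., 220.]))]
```

View pics/c6.png

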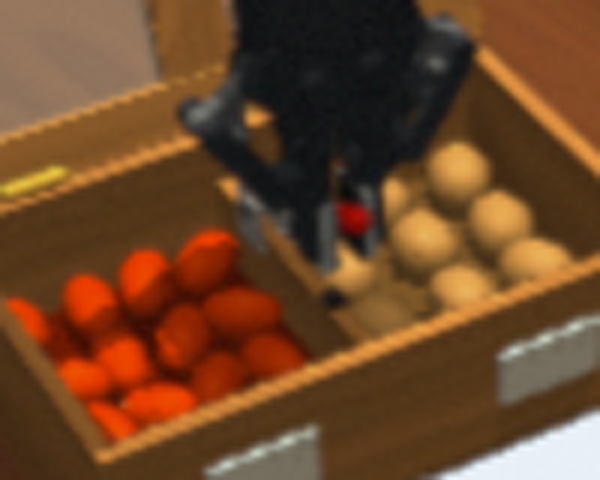

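The sleeve sits high between the pads, red tip at (354,218), stay at about 0.5 rad. The opening is steady at 11 mm, so there's no slip this time.

```bash
python3 -m creep '[[0,-0.0052,0,-0.0078,0,0,0],[0,-0.0061,0,-0.0072,0,0,0],[0,-0.0067,0,-0.0066,0,0,0],[0,-0.0074,0,-0.0058,0,0,0],[0,-0.0080,0,-0.0050,0,0,0],[0,0,0,0,0,0,0]]';python3 g.py
```

```text
t: 17.7
tool_pos: [0.5646, 0.1043, 0.1243]
tool_rot: [-2.034, 2.393, -0.003]
contact_force: [4.1, -2.8, 0.2]
opening: 0.0111
bin frame grasp [-0.0025  0.0008  0.143 ] q [ 0.05  0.02  1.83 -0.    1.29 -2.93]
tool y,z in world [-0.987  0.161 -0.002] [ 0.002 -0.001 -1.   ] yaw ty 170.7
```

```bash
python3 -m creep '[[0,-0.0085,0,-0.0041,0,0,0],[0,-0.0089,0,-0.0031,0,0,0],[0,-0.0092,0,-0.0022,0,0,0],[0,-0.0093,0,-0.0012,0,0,0],[0,-0.0094,0,-0.0002,0,0,0],[0,-0.0070,0,0.0006,0,0,0],[0,-0.002,0,0.0002,0,0,0],[0,0,0,0,0,0,0]]';python3 g.py
```

```text
t: 18.5
tool_pos: [0.573, 0.1572, 0.1337]
tool_rot: [2.033, -2.393, 0.003]
contact_force: [4.6, -2.4, -1.2]
opening: 0.0108
bin frame grasp [0.051  0.0013 0.1524] q [ 0.14  0.06  1.77 -0.    1.31 -2.84]
tool y,z in world [-0.987  0.162 -0.001] [ 0.    -0.002 -1.   ] yaw ty 170.7
```

```bash
python3 -m creep '[[0,-0.002,0,0,0,0,0],[0,0,0,0,0,0,0]]';python3 g.py
```

```text
t: 18.7
tool_pos: [0.5732, 0.1587, 0.1336]
tool_rot: [2.033, -2.393, 0.003]
contact_force: [5.4, -4.1, -0.5]
opening: 0.0112
bin frame grasp [0.0526 0.0013 0.1523] q [ 0.15  0.06  1.77 -0.    1.31 -2.83]
tool y,z in world [-0.987  0.162 -0.001] [ 0.    -0.003 -1.   ] yaw ty 170.7
```

```bash
python3 -m creep '[[0.4,0,0,0,0,0,0],[0.4,0,0,0,0,0,0],[0.4,0,0,0,0,0,0],[0.4,0,0,-0.01,0,0,0],[0.4,0,0,-0.03,0,0,0],[0.4,0,0,-0.04,0,0,0],[0.4,0,0,-0.05,0,0,0],[0.4,0,0,-0.05,0,0,0],[0.4,0,0,-0.03,0,0,0],[0.4,0,0,0,0,0,0]]';python3 g.py
python3 - <<'E'
from h import *
s=get_image("side")[110:250,180:340,::-1]; w=get_image("wrist")[:,:,::-1]
cv2.imwrite("pics/c7.png",np.hstack([cv2.resize(s,(400,350)),cv2.resize(w,(400,350))]))
E
```

```text
t: 19.7
tool_pos: [0.575, 0.1606, 0.3528]
tool_rot: [-2.027, 2.386, -0.01]
contact_force: [0.4, -0.0, 0.2]
opening: 0.0343
bin frame grasp [5.460e-02 1.000e-04 3.715e-01] q [ 0.15 -0.07  1.53  0.    1.66 -2.83]
tool y,z in world [-0.987  0.161 -0.012] [ 0.012  0.002 -1.   ] yaw ty 170.7
```

View pics/c7.png

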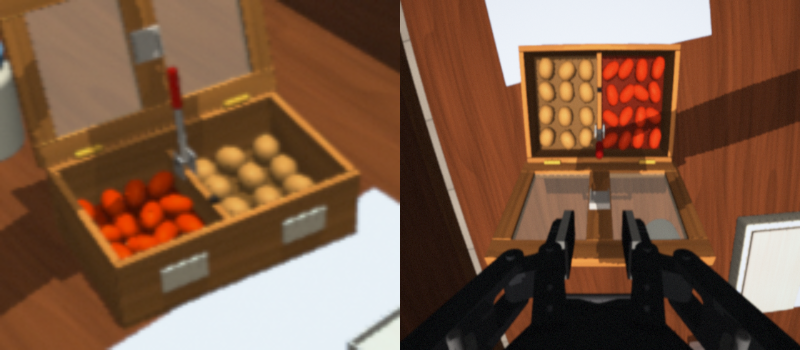

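The stay stands by itself at its stop, red tip at (172,75), with the lid leaning back. Next I turn back and regrip the lid handle.

```bash
python3 -m creep '[[0.35,0,0,0,0,0,8.2],[0.35,0,0,0,0,0,8.2],[0.35,0,0,0,0,0,8.2],[0.35,0,0,0,0,0,8.2],[0.35,0,0,0,0,0,8.2],[0.35,0,0,0,0,0,8.2],[0.35,0,0,0,0,0,8.2],[0.35,0,0,0,0,0,8.2],[0.35,0,0,0,0,0,8.2],[0.35,0,0,0,0,0,8.2],[0.35,0,0,0,0,0,8.2],[0.35,0,0.036,0,0,0,0],[0.35,0,0.036,0,0,0,0],[0.35,0,0.036,0,0,0,0],[0.35,0,0,0,0,0,0],[0.35,0,0,0,0,0,0]]';python3 g.py
```

```text
t: 21.4
tool_pos: [0.59, 0.2669, 0.3414]
tool_rot: [-0.258, -3.127, 0.003]
contact_force: [-0.0, -1.0, 0.4]
opening: 0.0302
bin frame grasp [0.162  0.0025 0.3601] q [ 0.31  0.07  1.42 -0.    1.66 -1.1 ]
tool y,z in world [ 0.164  0.986 -0.002] [-0.004 -0.002 -1.   ] yaw ty 80.6
```

```bash
python3 -m creep '[[0.35,-0.002,0.0024,0.02,0,0,0],[0.35,0,0,0.02,0,0,0],[0.35,0,0,0.012,0,0,0],[0.35,0,0,0.008,0,0,0],[0.35,0,0,0,0,0,0],[0,0,0,0,0,0,0],[0,0,0,0,0,0,0],[0,0,0,0,0,0,0],[0,0,0,0,0,0,0]]' 35;python3 g.py; python3 -c "
import numpy as np
p=None
for t in np.r_[np.arange(1.88,1.27,-.06),np.arange(1.25,1.13,-.03)]:
    q=np.array([.088-.226*np.cos(t)+.008*np.sin(t),.088+.226*np.sin(t)+.008*np.cos(t)])
    if p is not None: print(round(t,2),'ty %.4f tz %.4f'%(q[0]-p[0],-(q[1]-p[1])),q.round(4))
    p=q"
```

```text
t: 22.3
tool_pos: [0.5932, 0.2664, 0.2852]
tool_rot: [-0.262, -3.131, 0.008]
contact_force: [-1.8, -7.3, -0.0]
opening: 0.0084
bin frame grasp [ 0.1621 -0.0007  0.3039] q [ 0.31  0.09  1.49 -0.    1.57 -1.09]
tool y,z in world [ 0.166  0.986 -0.005] [-0.001 -0.005 -1.   ] yaw ty 80.4
1.82 ty -0.0129 tz -0.0042 [0.1515 0.305 ]
1.76 ty -0.0131 tz -0.0034 [0.1384 0.3085]
1.7 ty -0.0133 tz -0.0026 [0.1251 0.3111]
1.64 ty -0.0134 tz -0.0018 [0.1116 0.3129]
1.58 ty -0.0135 tz -0.0010 [0.0981 0.3139]
1.52 ty -0.0136 tz -0.0002 [0.0845 0.3141]
1.46 ty -0.0136 tz 0.0006 [0.071  0.3135]
1.4 ty -0.0135 tz 0.0014 [0.0575 0.3121]
1.34 ty -0.0134 tz 0.0022 [0.0441 0.3098]
1.28 ty -0.0132 tz 0.0030 [0.0309 0.3068]
1.25 ty -0.0065 tz 0.0018 [0.0243 0.305 ]
1.22 ty -0.0065 tz 0.0020 [0.0178 0.303 ]
1.19 ty -0.0064 tz 0.0022 [0.0114 0.3008]
1.16 ty -0.0063 tz 0.0024 [0.0051 0.2984]
1.13 ty -0.0063 tz 0.0026 [-0.0012  0.2958]
```

```bash
python3 -m creep '[[0,0,-0.0129,-0.0040,0,0,0],[0,0,-0.0131,-0.0030,0,0,0],[0,0,-0.0133,-0.0022,0,0,0],[0,0,-0.0134,-0.0016,0,0,0],[0,0,-0.0135,-0.0009,0,0,0],[0,0,-0.0136,0,0,0,0],[0,0,-0.0136,0.0008,0,0,0],[0,0,-0.0135,0.0016,0,0,0],[0,0,-0.0134,0.0024,0,0,0],[0,0,0,0,0,0,0]]';python3 g.py
```

```text
t: 23.3
tool_pos: [0.5744, 0.1471, 0.2928]
tool_rot: [0.264, 3.126, -0.003]
contact_force: [4.2, -1.3, 6.0]
opening: 0.0084
bin frame grasp [ 0.0413 -0.0017  0.3115] q [ 0.13 -0.05  1.62 -0.    1.57 -1.28]
tool y,z in world [ 0.168  0.986 -0.001] [ 0.004 -0.002 -1.   ] yaw ty 80.4
```

Now I ease it slowly onto the stay, from 1.33 rad down.

```bash
python3 -m creep '[[0,0,-0.0065,0.0015,0,0,0],[0,0,-0.0065,0.0016,0,0,0],[0,0,-0.0065,0.0018,0,0,0],[0,0,0,0,0,0,0]]';python3 g.py;python3 -m creep '[[0,0,-0.0033,0.001,0,0,0],[0,0,-0.0033,0.001,0,0,0],[0,0,-0.0033,0.001,0,0,0],[0,0,0,0,0,0,0]]';python3 g.py
```

```text
t: 23.7
tool_pos: [0.5715, 0.1285, 0.288]
tool_rot: [0.263, 3.125, -0.002]
contact_force: [5.5, -2.0, 5.3]
opening: 0.0086
bin frame grasp [ 0.0225 -0.0019  0.3067] q [ 0.1  -0.07  1.64 -0.    1.57 -1.31]
tool y,z in world [ 0.167  0.986 -0.001] [ 0.005 -0.002 -1.   ] yaw ty 80.4
t: 24.1
tool_pos: [0.57, 0.119, 0.2847]
tool_rot: [0.262, 3.125, -0.002]
contact_force: [5.7, -2.2, 3.8]
opening: 0.0089
bin frame grasp [ 0.0128 -0.002   0.3034] q [ 0.08 -0.08  1.65 -0.    1.56 -1.32]
tool y,z in world [ 0.167  0.986 -0.001] [ 0.005 -0.002 -1.   ] yaw ty 80.4
```

```bash
for i in 1; do python3 -m creep '[[0,0,-0.002,0.0007,0,0,0],[0,0,0,0,0,0,0]]'|egrep "force|pos"; python3 -m creep '[[0,0,-0.002,0.0007,0,0,0],[0,0,0,0,0,0,0]]'|egrep "force|pos"; python3 -m creep '[[0,0,-0.002,0.0007,0,0,0],[0,0,0,0,0,0,0]]'|egrep "force|pos"; done;python3 g.py
```

```text
tool_pos: [0.5697, 0.1172, 0.2841]
contact_force: [5.8, -2.6, 4.4]
tool_pos: [0.5694, 0.1153, 0.2834]
contact_force: [7.0, -2.8, 5.6]
tool_pos: [0.569, 0.1132, 0.2824]
contact_force: [6.5, -2.1, 4.4]
bin frame grasp [ 0.0069 -0.002   0.3011] q [ 0.07 -0.08  1.66 -0.    1.56 -1.33]
tool y,z in world [ 0.166  0.986 -0.001] [ 0.005 -0.002 -1.   ] yaw ty 80.4
```

```bash
python3 -m creep '[[0,0,-0.002,0.0008,0,0,0],[0,0,0,0,0,0,0]]'|egrep "force|pos"; python3 -m creep '[[0,0,-0.002,0.0008,0,0,0],[0,0,0,0,0,0,0]]'|egrep "force|pos";python3 g.py
python3 - <<'E'
from h import *
s=get_image("side")[60:200,180:340,::-1]; w=get_image("wrist")[:,:,::-1]
cv2.imwrite("pics/c8.png",np.hstack([cv2.resize(s,(480,420),interpolation=2),cv2.resize(w[:,80:400],(320,420))]))
E
```

```text
tool_pos: [0.5688, 0.1115, 0.2818]
contact_force: [6.6, -1.9, 4.4]
tool_pos: [0.5685, 0.1101, 0.2812]
contact_force: [6.4, -0.2, 4.8]
bin frame grasp [ 0.0038 -0.002   0.2999] q [ 0.06 -0.09  1.67 -0.    1.55 -1.34]
tool y,z in world [0.166 0.986 0.001] [ 0.006 -0.    -1.   ] yaw ty 80.5
```

View pics/c8.png

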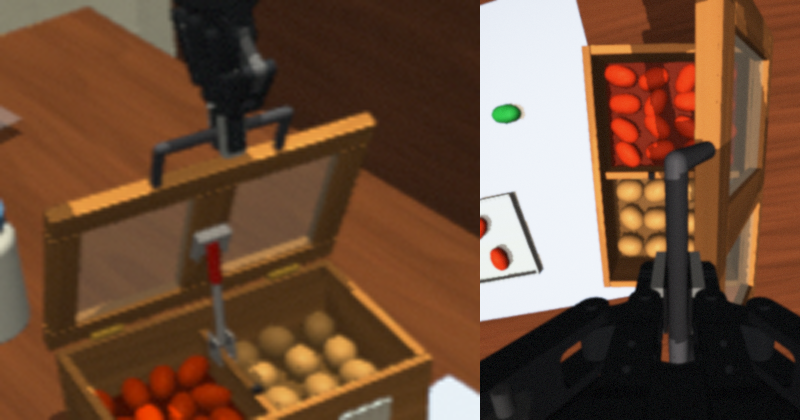

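The stay's tip is in the catch at (212,240), and the y force has begun to rise. I'll press on a few mm to confirm it's seated.

```bash
python3 -m creep '[[0,0,-0.002,0.0008,0,0,0],[0,0,0,0,0,0,0]]'|egrep "force|pos"; python3 -m creep '[[0,0,-0.002,0.0008,0,0,0],[0,0,0,0,0,0,0]]'|egrep "force|pos";python3 g.py
```

```text
tool_pos: [0.5684, 0.1088, 0.2807]
contact_force: [7.6, 0.6, 5.3]
tool_pos: [0.5682, 0.1077, 0.2803]
contact_force: [7.1, 5.0, 6.5]
bin frame grasp [ 0.0013 -0.0021  0.299 ] q [ 0.06 -0.09  1.67  0.    1.55 -1.35]
tool y,z in world [0.165 0.986 0.004] [ 0.008  0.003 -1.   ] yaw ty 80.5
```

```bash
python3 -m creep '[[0.2,0,0.001,0,0,0,0],[0.25,0,0,0,0,0,0],[0.3,0,0,0,0,0,0],[0.3,0,0,0,0,0,0],[0.3,0,0,0,0,0,0]]'; python3 g.py; python3 - <<'E'
from h import *
k=calibration("side"); im=get_image("side")[:,:,::-1]; cv2.imwrite("pics/s9.png",im)
a=cv2.imread("pics/c8.png")[:,:480]; c=cv2.resize(im[60:200,180:340],(480,420),interpolation=2)
g=lambda x:cv2.cvtColor(x,cv2.COLOR_BGR2GRAY)[110:260,40:400].astype(np.float32)
print("lid image shift since c8 (x3 px):",cv2.phaseCorrelate(g(a),g(c)))
E
```

```text
t: 26.1
tool_pos: [0.566, 0.108, 0.2772]
tool_rot: [-0.26, -3.129, 0.001]
contact_force: [0.7, -0.9, -0.6]
opening: 0.0255
bin frame grasp [0.0013 0.     0.2959] q [ 0.06 -0.09  1.67 -0.    1.56 -1.35]
tool y,z in world [ 0.165  0.986 -0.001] [-0.001 -0.    -1.   ] yaw ty 80.5
lid image shift since c8 (x3 px): ((-0.2421175467875969, -0.34670754504185197), 0.36975582546657987)
```

The lid stayed put with the fingers open: contact force near zero and no image shift. Now I rise and fly to the date.

```bash
python3 -m creep '[[0.3,0,0,-0.02,0,0,0],[0.3,0,0,-0.03,0,0,0],[0.3,0,0,-0.02,0,0,0],[0.7,0,-0.0446,0,0,0,-4],[0.7,0.004,-0.0446,0,0,0,-4],[0.7,0.004,-0.0446,0,0,0,-4],[0.7,0.004,-0.0446,0,0,0,-4],[0.7,0.004,-0.0446,0.02,0,0,-4],[0.7,0.004,-0.035,0.03,0,0,-4],[0.7,0,-0.035,0.03,0,0,0],[0.7,0,-0.03,0.03,0,0,0],[0.7,0,0,0.03,0,0,0],[0.7,0,0,0,0,0,0],[0.7,0,0,0,0,0,0]]'; cat > d.py <<'E'
from h import *
import sys
k=calibration("wrist"); im=get_image("wrist")[:,:,::-1].copy(); h=cv2.cvtColor(im,cv2.COLOR_BGR2HSV)
m=(((h[...,0]<8)|(h[...,0]>172))&(h[...,1]>150)&(h[...,2]>90)).astype(np.uint8)
n,l,s,ce=cv2.connectedComponentsWithStats(m)
for i in range(1,n):
    if s[i][4]<100: continue
    p=onplane(k,ce[i],.0125)
    if np.hypot(*(p-[.477,-.239]))<.03:
        ys,xs=np.where(l==i); w=np.array([onplane(k,(x,y),.0125) for x,y in zip(xs,ys)]); d=np.linalg.svd(w-w.mean(0))[2][0]
        print(s[i],w.mean(0),"axis",np.degrees(np.arctan2(d[1],d[0]))%180,np.ptp((w-w.mean(0))@d))
        o=ctrl.get_obs(); R=Ro.from_rotvec(o["tool_rot"]).as_matrix(); print("tool delta",R.T@(np.r_[w.mean(0),.0125]-(o["tool_pos"]-R[:,2]*ctrl.tcp_to_grasp)))
cv2.imwrite(f"pics/{sys.argv[1]}.png",im)
E
python3 g.py; python3 d.py w10
```

```text
t: 27.55
tool_pos: [0.5631, -0.2116, 0.2078]
tool_rot: [0.396, -3.115, -0.001]
contact_force: [0.4, -0.4, 1.2]
opening: 0.0597
bin frame grasp [-0.3144 -0.0498  0.2265] q [-0.48  0.01  1.69  0.    1.44 -2.31]
tool y,z in world [-0.25   0.968  0.001] [-0.001  0.001 -1.   ] yaw ty 104.5
[262  81  22  35 613] [ 0.47707116 -0.23877991] axis 6.209446542263544 0.03508107357667485
tool delta [ 0.09113775 -0.00417617  0.21563615]
```

```bash
python3 -m creep '[[0.7,0.03,-0.0014,0.03,0,0,0],[0.7,0.03,-0.0014,0.03,0,0,0],[0.7,0.0311,-0.0014,0.03,0,0,0],[0.7,0,0,0,0,0,8.3],[0.7,0,0,0,0,0,0],[0.7,0,0,0,0,0,0]]'; python3 g.py; python3 d.py w11
```

```text
t: 28.2
tool_pos: [0.4781, -0.2394, 0.121]
tool_rot: [-0.175, 3.132, -0.005]
contact_force: [0.3, 0.2, 1.5]
opening: 0.0602
bin frame grasp [-0.3558  0.0295  0.1397] q [-0.6  -0.07  1.93  0.    1.28 -2.29]
tool y,z in world [-0.111  0.994 -0.004] [ 0.005 -0.003 -1.   ] yaw ty 96.4
```

```bash
python3 -m creep '[[0.7,0.001,0.0005,0.035,0,0,0],[0.7,0,0,0.035,0,0,0],[0.7,0,0,0.03,0,0,0],[0.7,0,0,0.012,0,0,0],[0.7,0,0,0.005,0,0,0],[0.7,0,0,0,0,0,0]]' 20; python3 g.py; python3 -m creep '[[0,0,0,0,0,0,0],[0,0,0,0,0,0,0],[0,0,0,0,0,0,0],[0,0,0,0,0,0,0],[0,0,0,0,0,0,0]]' 20; python3 -m creep '[[0,0,0,-0.01,0,0,0],[0,0,0,-0.03,0,0,0],[0,0,0,-0.04,0,0,0],[0,0,0,-0.04,0,0,0],[0,0,0,0,0,0,0]]'
```

```text
t: 28.85
tool_pos: [0.4762, -0.2387, 0.0019]
tool_rot: [-0.171, 3.136, -0.001]
contact_force: [-0.8, -0.4, -0.4]
opening: 0.0598
bin frame grasp [-0.3555  0.0314  0.0206] q [-0.6   0.1   1.98 -0.    1.06 -2.28]
tool y,z in world [-0.109  0.994 -0.001] [ 0.001 -0.001 -1.   ] yaw ty 96.3
t: 29.35
tool_pos: [0.4762, -0.239, 0.0025]
tool_rot: [-0.17, 3.135, -0.002]
contact_force: [-0.1, 1.3, 5.3]
opening: 0.024
t: 29.85
tool_pos: [0.4787, -0.2408, 0.1285]
tool_rot: [-0.169, 3.127, -0.012]
contact_force: [0.7, -0.4, 1.3]
opening: 0.024
```

Date held at 24 mm opening. I'll carry it high to the front part of the date compartment, then turn and lower.

```bash
python3 -m creep '[[0,0,0,-0.045,0,0,0],[0,0,0,-0.045,0,0,0],[0,0,0,-0.045,0,0,0],[0,0,0,-0.045,0,0,0],[0,0,0,-0.035,0,0,0],[0,-0.0065,0.043,0,0,0,0],[0,-0.0065,0.043,0,0,0,0],[0,-0.0065,0.043,0,0,0,0],[0,-0.0065,0.043,0,0,0,0],[0,-0.0065,0.043,0,0,0,0],[0,-0.0065,0.043,0,0,0,0],[0,-0.0063,0.043,0,0,0,0],[0,0,0,0,0,0,0],[0,0,0,0,0,0,0]]'; python3 g.py
```

```text
t: 31.25
tool_pos: [0.4873, 0.0664, 0.3354]
tool_rot: [0.173, -3.136, 0.001]
contact_force: [-0.2, -0.5, 0.1]
opening: 0.0241
bin frame grasp [-0.0527  0.0708  0.3541] q [-0.02 -0.31  1.77 -0.    1.68 -1.7 ]
tool y,z in world [-0.11   0.994 -0.   ] [-0.001 -0.001 -1.   ] yaw ty 96.3
```

```bash
python3 -m creep '[[0,0,0,0,0,0,-8.25],[0,0,0,0,0,0,-8.25],[0,0,0,0,0,0,-8.25],[0,0,0,0,0,0,-8.25],[0,0,0,0,0,0,-8.25],[0,0,0,0,0,0,-8.25],[0,0,0,0,0,0,-8.25],[0,0,0,0,0,0,-8.25],[0,0,0,0,0,0,-8.25],[0,0,0,0,0,0,0],[0,0,0,0,0,0,0]]'; python3 g.py
```

```text
t: 32.35
tool_pos: [0.4877, 0.0646, 0.3357]
tool_rot: [2.022, -2.403, -0.0]
contact_force: [-0.5, -0.0, -0.2]
opening: 0.0241
bin frame grasp [-0.0544  0.0701  0.3544] q [-0.02 -0.31  1.77 -0.    1.68 -2.99]
tool y,z in world [-0.985  0.171  0.   ] [-0. -0. -1.] yaw ty 170.2
```

Go down from TCP z 0.336 to about 0.056, slowing near the goods.

```bash
python3 -m creep '[[0,0.001,-0.003,0.045,0,0,0],[0,0,0,0.045,0,0,0],[0,0,0,0.045,0,0,0],[0,0,0,0.045,0,0,0],[0,0,0,0.04,0,0,0],[0,0,0,0.03,0,0,0],[0,0,0,0,0,0,0]]'; python3 -m creep '[[0,0,0,0.012,0,0,0],[0,0,0,0.008,0,0,0],[0,0,0,0.005,0,0,0],[0,0,0,0,0,0,0],[0,0,0,0,0,0,0]]';python3 g.py
```

```text
t: 33.05
tool_pos: [0.4863, 0.0639, 0.0806]
tool_rot: [2.02, -2.395, -0.011]
contact_force: [-1.7, 0.7, -0.3]
opening: 0.024
t: 33.55
tool_pos: [0.4914, 0.0643, 0.062]
tool_rot: [-2.027, 2.398, -0.002]
contact_force: [-0.2, -0.5, -0.6]
opening: 0.0241
bin frame grasp [-0.0541  0.0664  0.0807] q [-0.02 -0.09  2.05 -0.    1.18 -2.99]
tool y,z in world [-0.986  0.166 -0.002] [ 0.002 -0.    -1.   ] yaw ty 170.4
```

```bash
python3 -m creep '[[0,0,0,0.004,0,0,0],[0,0,0,0.003,0,0,0],[0,0,0,0,0,0,0]]'; python3 -m creep '[[0.4,0,0,0,0,0,0],[0.45,0,0,0,0,0,0],[0.45,0,0,0,0,0,0],[0.45,0,0,0,0,0,0],[0.45,0,0,-0.01,0,0,0],[0.45,0,0,-0.03,0,0,0],[0.45,0,0,-0.045,0,0,0],[0.45,0,0,-0.045,0,0,0],[0.45,0,0,-0.045,0,0,0],[0.45,0,0,-0.045,0,0,0],[0.45,0,0,-0.045,0,0,0],[0.45,0,0,-0.02,0,0,0]]'; python3 -m creep '[[0.45,0.045,0,0,0,0,0],[0.45,0.045,0,0,0,0,0],[0.45,0.045,0,0,0,0,0],[0.45,0.045,0,0,0,0,0],[0.45,0,0,0,0,0,0],[0.45,0,0,0,0,0,0],[0.45,0,0,0,0,0,0]]'
python3 - <<'E'
from h import *
a=get_image("scene")[100:330,180:410,::-1]; w=get_image("side")[60:320,170:420,::-1]
cv2.imwrite("pics/c12.png",np.hstack([cv2.resize(a,(400,400),interpolation=2),cv2.resize(w,(384,400),interpolation=2)]))
E
```

```text
t: 33.85
tool_pos: [0.4897, 0.0643, 0.053]
tool_rot: [2.028, -2.398, -0.001]
contact_force: [0.1, 0.7, -0.2]
opening: 0.0237
t: 35.05
tool_pos: [0.4916, 0.0644, 0.3457]
tool_rot: [-2.024, 2.393, -0.009]
contact_force: [0.0, 0.0, -0.5]
opening: 0.0381
t: 35.75
tool_pos: [0.4718, -0.0491, 0.3393]
tool_rot: [1.909, -2.46, 0.037]
contact_force: [0.0, 0.0, -0.1]
opening: 0.0385
```

View pics/c12.png

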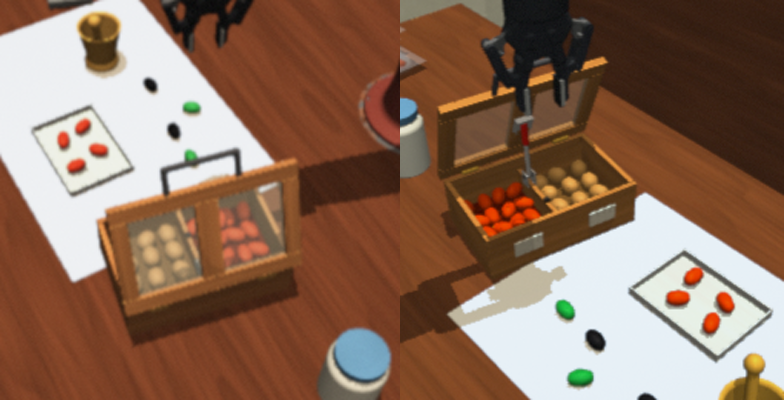

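The lid stands on the stay, with the tip in the catch at (524,125). The left-over date is gone from the sheet, the tray still has four dates, and the hand is clear of everything.

```bash
python3 -c "
from station import finish_job; print(finish_job())"
```

```text
the job is handed in; nothing more can be done
None
```

The bin is open for serving: the lid stands propped on the stay and the left-over date went back into the date compartment. I handed in at about 36 s on the robot's clock, and the hand-in gave no verdict.

- **Lid:** I raised it to its rear stop and released it there. After the stay was up, I pulled it forward until the stay held it. When I opened the fingers, the contact force fell to near zero and the lid did not move.
- **Stay:** it took three tries. It slipped out of the fingers twice and fell back flat on the divider, because the grip was too shallow. The third grip was deeper and lighter, and the stay then stood at its stop.
- **Date:** I released it at the front of the date compartment, just above the other dates.

**Last checks:**
- The last pictures show the stay's tip in the catch and the date gone from the sheet.
- They also show four dates in the tray; the mortar, the jar, and the green and black look-alikes appear unmoved.
- I could not pick the returned date out from the others in the bin. That it is there rests on the release position and the gripper coming away empty.
- I judged "in the catch" from the pictures and the contact force. The handle read about 1.15 rad against the expected 1.18, which I put down to a few mm of error in my bin position.
- I chose the date by colour and place from earlier wrist views. I did not make the separate enlarged confirming crop, so as to keep my last picture for the final check.

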